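Lock the lathe spindle

TASK

Lock the spindle of the little bench lathe, so that the dish can be worked on without turning. With the fingertips, push the black crank handle round until the slot in the steel disc stands at the top in line with the lock bar, then push the bar by its red tab all the way through the slot until the tab is up against the front guide, and let go of it there. Only push, lightly: grip, pinch or lift nothing, keep off the dish because its lacquer is still wet, and leave the things round the lathe where they stand.

Things in the scene. Friction and masses are not known exactly. Their poses are not given: they have to be found in the camera images.
- headstock: fixed part of a lathe: board x -85 to 150, y +-70 mm, 18 thick; green casting 92 x 70 mm, 145 high. Origin on the desk under its middle, z up, x along the spindle from slotted disc to dish, y left of that. Spindle axis 92 mm up. Lock bar in two guides on top (x -38 and 29 mm, 14 long, tops 159 mm up). Keep the arm off the bulb 0.62 m up at world (0.59, 0.14) and the lamp arm over (0.48, -0.22)
- spindle (a joint): angle of the spindle with disc, crank and dish, rad: 0 with the slot at the very top in line with the lock bar, positive when the slot leans to the headstock's +y side. Starts at 0.45 to 1.25, turns freely either way and stays where it is left; turning takes about 0.11 N m, some 3 N at the crank
- slot (a point): middle of the slot in the disc's rim, 56 mm from the spindle's axis; slot 16 mm wide, 15 deep, open at the rim, with a small red mark below it on the outer face. The steel disc, 124 mm across, 8 thick, stands upright across the spindle, outer face at headstock x = -72 mm
- crank (a point): point on the axis of the black crank handle, 23 mm out from the disc's outer face. The handle is a round peg, 16 mm thick, 46 long, standing out of that face along the headstock's -x, 38 mm from the spindle's axis, at the angle (spindle - 0.25) from the top towards +y. Only the hub nut (21 mm across, 12 high, on the axis) stands out there besides
- lock_bar (a joint): how far the lock bar is pushed towards the disc (along the headstock's -x), m: 0 drawn back, 0.036 fully home, tab against the front guide; starts at 0 to 0.005, stays where it is left, moves at 3 to 4 N. If the slot is more than about 0.09 rad out, the disc stops it at about 0.010; nearer, its tapered nose pulls the slot true
- tab (a point): middle of the free part of the red tab that stands upright on the lock bar, 6 mm thick along the headstock's x, 20 mm wide; it reaches 15 mm above this point, the guides' straps lie 22 mm below it. Push its +x side (the dish side) towards -x
- crank_handle: the crank handle itself; origin on its axis where it leaves the disc's outer face, x axis along the handle back through the disc
- red_tab: the red tab itself; origin at the middle of its foot on the lock bar, z up, 42 mm high
- nose (a point): tip of the lock bar's tapered nose. The bar is 12 x 12 mm, its middle 56 mm above the spindle's axis
- lacquer_dish: black lacquered dish, 94 mm across and 23 mm deep, fixed on the faceplate at the far end of the spindle (headstock x = 64 to 88 mm), turning with it; wet, not to be touched. Origin at the centre of its underside on the faceplate
- turps_bottle: small amber bottle with white cap, 50 mm across, 125 mm tall, standing loose on the desk beside the lathe; origin at the centre of its underside
- sanding_block: cork sanding block, 40 x 70 x 26 mm, lying loose beside the lathe; origin at the centre of its underside
- round_tin: round white tin, 60 mm across, 24 mm high, loose beside the lathe; origin at the centre of its underside
- polish_stick: black polishing stick, 14 x 48 x 12 mm, lying loose beside the lathe; origin at the centre of its underside

How it is judged:
By the outcome, as a careful person would: the job done as asked, in the order asked, and still so for the second after the job is handed in, with the robot touching nothing.
It also fails if it takes over 45 s, if anything falls off the work surface, if the arm or the gripper's body presses on something with over 40 N, if the wrist force passes 120 N, or if a joint passes its speed limit or range.

ROBOT

A 6-joint arm with a two-finger parallel gripper is mounted at the origin on a cart in front of the work surface, level with it; the furniture and walls round the work are solid. World frame = base frame: x ahead of the robot, y to its left, z up, the work surface at z = 0. Lengths are in m, angles in rad, forces in N, time in s.
With the tool pointing down it reaches from about 0.35 to 0.85 m from the base axis. Payload 8.1 kg.
Tool frame: the origin (TCP) lies at the very end of the fingers, on their centre line; the grasp point (between the pads) lies robot.grip_point_offset behind it (robot.grip_point_offset is the distance from the TCP to the grasp point, in m); z points along the fingers, y is the line along which they close (so a half turn about z gives the same grasp; the last joint's range is limited). The gripper opens to 93 mm and grips with 3 to 60 N. Pads are 15 mm wide; open, the fingers measure 128 mm over their backs; the gripper's body (75 mm by 188 mm) begins 65 mm behind the grasp point.
Start: joints at [1.122, 0.13, 1.488, -0, 1.523, -0.085], TCP at [0.213, 0.561, 0.219] pointing down, gripper open.
Joint ranges: [-2.96, 2.96], [-0.89, 2.26], [0.02, 2.5], [-1.34, 4.48], [0, 2.73], [-2.66, 2.66]. Speed limits (rad/s): [2.39, 2.39, 2.79, 3.14, 3.14, 3.14].

INTERFACE

Orientations are given as a rotation vector (axis times angle).
In Python, from plant import robot, eyes gives the robot as it stands. The module is installed in compiled form; this text tells all that it offers.
- The arm moves only by the tool apply_moves, never from a script. Its argument "steps" is one flat list of numbers, 7 for each row, row after row: the shift along the tool's x, y, z in units of 30 mm (1.0 is 30 mm), then the turn, a rotation vector about the tool's x, y, z in units of 6 degrees (1.0 is 6 degrees), then the opening in per cent of the stroke, from 0 (shut) to 100 (fully open). In form: [dx, dy, dz, ax, ay, az, fingers, dx, dy, dz, ax, ay, az, fingers, ...]. A call has 1 to 12 rows; each row shifts and turns the commanded pose from where the row before left it, along the tool's axes as they then stand; what a row does not reach is not made up. A row lasts 1/12 s, in which the tool goes at most 41.7 mm and 7.16 degrees, less where a joint would pass 70% of its speed; a pose out of reach is approached as far as the arm can. A call is refused whole if a number of a shift passes 1 or a number of a turn 1, either way. A call with a gripper value outside its range is refused whole. The fingers move at their own pace and stop on an object; "grip_force" is the grip in N (left out, the last holds). Time passes only in rows, so rows that do not move let the fingers close. It gives the time, the measured TCP pose, the force, the opening and the grip force at its end, in the units of the state.
- robot.read_state(): the state, without advancing time (a new reading comes with each control period).
- eyes.read_camera(name): name is "scene" or "top"; returns the picture (480x640x3 uint8, red, green, blue); there is no depth.
- eyes.calibration(name): a dict with "K" (3x3 intrinsics, pixels), "R" (3x3) and "t" (3): a world point X has camera coordinates R X + t. Camera axes: x right, y down, z forward; pixel columns grow to the right and rows downward; lengths in m; the calibration is good to about 2 mm. A picture is of the moment at which its call begins. calibration takes no time and is no camera call.
- robot.close_job(): hands the job in; it is judged then, once.
Trained networks look in the newest picture that a camera, given by its name, has taken for a name from the list of things; names that differ only in an ending like _2 or _b are one class to them, and where a whole thing is asked for, a point or a joint stands for the part that bears it (a point fixed in the world has none). Each returns a list of dicts, best first, with "conf" (0 to 1); they miss things now and then, are a little off and sometimes report something else, mostly with a low value. They report only what shows in the picture. A call takes as long as a camera call.
- eyes.search_frame(camera, thing): "rect" ([left, top, width, height] in pixels, round what is visible of it).
- eyes.place_of(camera, thing): "xy" ([column, row] in pixels: a listed point, or the origin of a listed thing).
The state is a dict: "t": time; "q": joint angles; "dq": joint speeds; "joint_torque": joint torques, N m; "tool_pos": TCP position; "orientation": TCP orientation; "force": force on the tool from outside, world axes, zero at the start; "wrist_torque": the same for the moment, N m; "opening": finger opening in m; "gripper_force": force on a finger pad.
Only numpy, scipy, OpenCV 4.12 (cv2) and the standard library are available. Lean on these libraries where they do the work, as an engineer would, in place of code of your own. Each camera call takes 0.05 s, during which the arm holds its last target. There are 200 camera calls.

## Working session

There is one attempt and no reset: what is moved stays moved. The work goes in short steps, Python scripts to look and compute and a tool call to move; the robot and the scene stay as the last step left them, time stands still between calls to the robot, and variables do not carry over. Pictures are saved under pics/ and viewed, at most 13 in all, crops included, and the job is handed in when it is done.

Besides the shell and the picture viewer there is one more tool, called after "Emit:" as name(argument=value, ...) on one line, values as JSON. apply_moves: Moves the arm, as the interface text tells. Its arguments: {"type":"object","properties":{"steps":{"type":"array"},"grip_force":{"type":"number"}},"required":["steps"]}

```bash
mkdir -p pics; cat > h.py <<'E'
import numpy as np, cv2
from plant import robot, eyes
def snap(c,f=None,crop=None,scale=1):
    im=eyes.read_camera(c)
    if f:
        o=im[...,::-1]
        if crop: l,t,r,b=crop; o=o[t:b,l:r]
        if scale!=1: o=cv2.resize(o,None,fx=scale,fy=scale,interpolation=cv2.INTER_CUBIC)
        cv2.imwrite('pics/'+f,o)
    return im
def proj(c,X):
    k=eyes.calibration(c); K,R,t=[np.array(k[a]) for a in('K','R','t')]
    p=(np.atleast_2d(X)@R.T+t)@K.T
    return p[:,:2]/p[:,2:]
def st():
    s=robot.read_state(); print({k:np.round(s[k],4).tolist() for k in('t','q','tool_pos','orientation','force','opening')})
    return s
E
python3 - <<'E'
from h import *
st(); print(robot.grip_point_offset)
for c in('scene','top'):
    snap(c,c+'0.png'); k=eyes.calibration(c); print(c,np.round(k['K'],1).tolist(),np.round(-np.array(k['R']).T@k['t'],3))
    for n in 'headstock slot crank tab nose crank_handle red_tab lacquer_dish turps_bottle sanding_block round_tin polish_stick'.split():
        print(n,[(np.round(d['xy'],1).tolist(),round(d['conf'],2)) for d in eyes.place_of(c,n)[:2]])
E
```

```text
{'t': 0.0, 'q': [1.1216, 0.1312, 1.4893, -0.0, 1.523, -0.0854], 'tool_pos': [0.2132, 0.5602, 0.2176], 'orientation': [-0.5682, -3.0893, 0.0029], 'force': [0.1522, 0.2868, -0.9882], 'opening': 0.0927}
0.0188
scene [[447.5, 0.0, 320.8], [0.0, 447.5, 238.3], [0.0, 0.0, 1.0]] [ 0.08  -0.473  0.542]
headstock [([322.6, 297.7], 0.63)]
slot [([277.3, 253.1], 0.72)]
crank [([269.5, 264.5], 0.91), ([325.3, 217.4], 0.31)]
tab [([325.5, 215.7], 0.7)]
nose [([298.0, 241.5], 0.69), ([342.7, 332.6], 0.23)]
crank_handle [([282.1, 258.6], 0.55)]
red_tab [([351.5, 247.3], 0.48), ([329.4, 232.3], 0.47)]
lacquer_dish [([349.1, 249.1], 0.61)]
turps_bottle [([386.7, 320.4], 0.67), ([325.1, 217.5], 0.59)]
sanding_block [([275.7, 275.9], 0.75), ([322.1, 297.6], 0.46)]
round_tin [([275.1, 278.0], 0.72)]
polish_stick [([346.9, 333.5], 0.82)]
top [[482.7, 0.0, 318.7], [0.0, 482.7, 233.3], [0.0, 0.0, 1.0]] [ 0.491 -0.01   0.982]
headstock [([280.5, 266.5], 0.69), ([312.3, 242.0], 0.65)]
slot [([277.4, 265.3], 0.79), ([376.6, 228.9], 0.2)]
crank [([283.4, 284.5], 0.75)]
tab [([313.1, 223.0], 0.64)]
nose [([309.4, 257.2], 0.54)]
crank_handle [([288.1, 266.7], 0.51)]
red_tab [([312.0, 225.0], 0.46), ([315.1, 225.6], 0.42)]
lacquer_dish [([316.6, 199.5], 0.82), ([284.8, 282.1], 0.45)]
turps_bottle [([374.5, 229.7], 0.69), ([311.4, 241.5], 0.34)]
sanding_block [([258.2, 190.7], 0.8)]
round_tin [([254.8, 245.1], 0.66)]
polish_stick [([358.0, 270.0], 0.49)]
```

View pics/scene0.png

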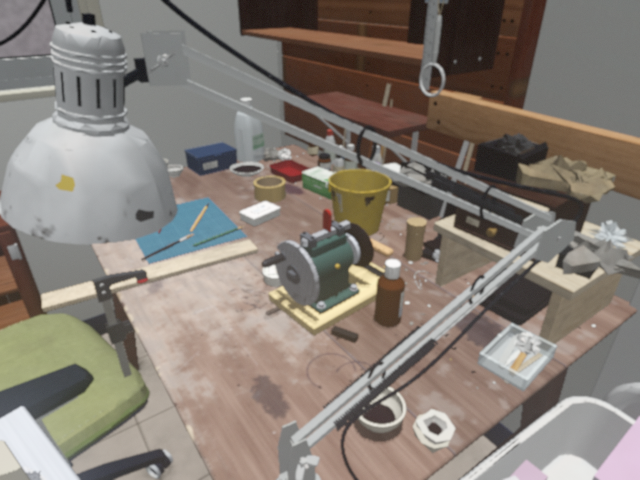

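View pics/top0.png

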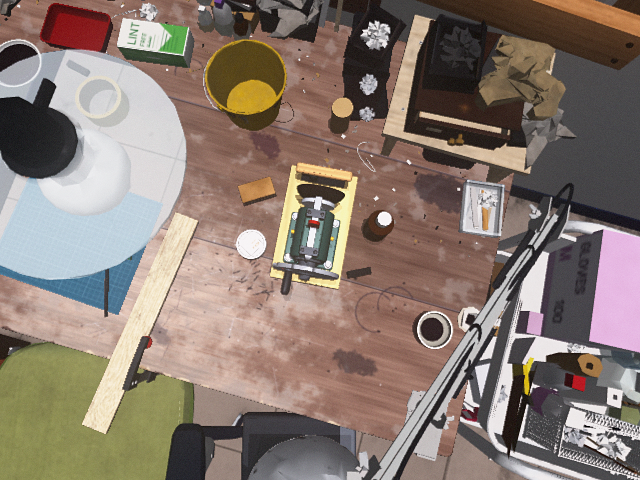

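```bash
cat > fit.py <<'E'
from h import *
from scipy.optimize import least_squares
def model(p):
    x,y,yaw,th,b=p
    c,s=np.cos(yaw),np.sin(yaw)
    W=lambda P:np.array([x+c*P[0]-s*P[1],y+s*P[0]+c*P[1],P[2]])
    a=th-.25
    return W,dict(headstock=W([0,0,0]),slot=W([-.068,.056*np.sin(th),.092+.056*np.cos(th)]),
     crank=W([-.095,.038*np.sin(a),.092+.038*np.cos(a)]),crank_handle=W([-.072,.038*np.sin(a),.092+.038*np.cos(a)]),
     lacquer_dish=W([.064,0,.092]))
def fit(obs,p0):
    def r(p):
        W,m=model(p); o=[]
        for c,n,uv in obs: o+=list((proj(c,m[n])[0]-uv)/2)
        return o
    return least_squares(r,p0,loss='soft_l1')
E
python3 - <<'E'
from fit import *
obs=[('scene','headstock',(322.6,297.7)),('scene','slot',(277.3,253.1)),('scene','crank',(269.5,264.5)),('scene','crank_handle',(282.1,258.6)),('scene','lacquer_dish',(349.1,249.1)),
('top','headstock',(312.3,242)),('top','slot',(277.4,265.3)),('top','crank',(283.4,284.5)),('top','crank_handle',(288.1,266.7)),('top','lacquer_dish',(316.6,199.5))]
for yaw in(0,1.57,3.1,-1.57):
    r=fit(obs,[.5,0,yaw,.8,0]); print(r.cost,np.round(r.x,4)); 
    if r.cost<60: print(np.round(r.fun*2,1).tolist())
E
```

```text
4.622898566818907 [ 0.6343 -0.0213 -0.1502  1.2486  0.    ]
[0.3, 2.6, -0.5, 1.4, 2.2, -1.5, -0.1, -0.1, -1.8, 0.5, -1.4, -0.7, -0.9, -0.9, 2.0, -3.5, -0.5, 1.7, 0.5, 1.7]
4.622898565646662 [ 0.6343 -0.0213 -0.1502  1.2486  0.    ]
[0.3, 2.6, -0.5, 1.4, 2.2, -1.5, -0.1, -0.1, -1.8, 0.5, -1.4, -0.7, -0.9, -0.9, 2.0, -3.5, -0.5, 1.7, 0.5, 1.7]Traceback (most recent call last):
  File "<stdin>", line 5, in <module>
  File "fit.py", line 16, in fit
    return least_squares(r,p0,loss='soft_l1')
    return func(*args, **kwargs)
    result = trf(vector_fun.fun, vector_fun.jac, x0, f0, J0, lb, ub, ftol, xtol,
                 gtol, max_nfev, x_scale, loss_function, tr_solver,
                 tr_options.copy(), verbose, callback=callback_wrapped)
    return trf_no_bounds(
        fun, jac, x0, f0, J0, ftol, xtol, gtol, max_nfev, x_scale,
        loss_function, tr_solver, tr_options, verbose, callback=callback)
    f_new = fun(x_new)
    self._update_fun()
    ~~~~~~~~~~~~~~~~^^
    self.f = self.fun_wrapped(xp_copy(self.x))
             ~~~~~~~~~~~~~~~~^^^^^^^^^^^^^^^^^
    return np.atleast_1d(self.fun(x))
                         ~~~~~~~~^^^
    return self.f(x, *self.args, **self.kwargs)
           ~~~~~~^^^^^^^^^^^^^^^^^^^^^^^^^^^^^^
  File "fit.py", line 14, in r
    for c,n,uv in obs: o+=list((proj(c,m[n])[0]-uv)/2)
                                ~~~~^^^^^^^^
  File "h.py", line 12, in proj
    k=eyes.calibration(c); K,R,t=[np.array(k[a]) for a in('K','R','t')]
ValueError: time passes only in moves, steps and waits
```

The scene picture shows the lathe around (325,270), with the crank peg at (272,261) and the red tab at (327,217). In the top picture the peg is at (287,283), the tab at (316,223), the bottle at (379,224) and the tin at (251,244). The fit agrees with both: headstock near (0.634, -0.021), yaw -0.15, spindle about 1.25. I'll move in close, keeping well clear of the lamp.

Emit:
apply_moves(steps=[-0.78, -0.77, 0, 0, 0, 0, 0, -0.78, -0.77, 0, 0, 0, 0, 0, -0.78, -0.77, 0, 0, 0, 0, 0, -0.78, -0.77, 0, 0, 0, 0, 0, -0.78, -0.77, 0, 0, 0, 0, 0, -0.78, -0.77, 0, 0, 0, 0, 0, -0.78, -0.77, 0, 0, 0, 0, 0, -0.78, -0.77, 0, 0, 0, 0, 0, -0.78, -0.77, 0, 0, 0, 0, 0, -0.78, -0.77, 0, 0, 0, -0.7, 0, -0.78, -0.77, 0, 0, 0, -0.7, 0, -0.78, -0.77, 0, 0, 0, -0.7, 0])

```text
t: 2.3
tool_pos: [0.3839, 0.2037, 0.219]
orientation: [0.22, 3.133, 0.001]
force: [-0.2, 0.7, -0.4]
opening: 0.0176
gripper_force: 0.0
```

```bash
sed -i 's/^def proj.*/CAL={c:eyes.calibration(c) for c in("scene","top")}\n&/; s/k=eyes.calibration(c); K,R/k=CAL[c]; K,R/' h.py
cat > look.py <<'E'
from fit import *
def look(p0=[.634,-.021,-.15,1.2,0],cams=('scene','top'),minc=.35):
    obs=[]
    W,m=model(p0)
    for c in cams:
        snap(c)
        for n in m:
            ds=[d for d in eyes.place_of(c,n)[:3] if d['conf']>minc]
            pp=proj(c,m[n])[0]
            if ds:
                d=min(ds,key=lambda d:np.hypot(*(np.array(d['xy'])-pp)))
                if np.hypot(*(np.array(d['xy'])-pp))<25 or n in('crank','slot','crank_handle'): obs.append((c,n,np.array(d['xy'])))
    r=fit(obs,p0); print('cost',round(r.cost,2),'p',np.round(r.x,4).tolist())
    print([(c[0]+n,v) for (c,n,_),v in zip(obs,np.round(r.fun.reshape(-1,2)*2,1).tolist())])
    return r.x
def delta(p,H,zrot=True):
    """tool-unit move from the present pose to headstock point H"""
    from scipy.spatial.transform import Rotation as Ro
    s=st(); W,_=model(p); R=Ro.from_rotvec(s['orientation'])
    d=W(H)-s['tool_pos']; u=R.as_matrix().T@d/.03
    ty=R.as_matrix()[:,1]; tz=R.as_matrix()[:,2]
    print('units',np.round(u,2),'yaw err deg',np.round(np.degrees(p[2]+np.pi/2-np.arctan2(ty[1],ty[0])),2),'tz',np.round(tz,3))
    Hn=np.array(s['tool_pos'])-[p[0],p[1],0]; c,sn=np.cos(p[2]),np.sin(p[2])
    print('tcp in headstock mm',np.round(1e3*np.array([c*Hn[0]+sn*Hn[1],-sn*Hn[0]+c*Hn[1],Hn[2]]),1))
E
python3 - <<'E'
from look import *
p=look(); delta(p,[-.102,.08,.2])
E
```

```text
cost 6.51 p [0.6332, -0.0235, -0.1697, 1.1113, 0.0]
[('sheadstock', [-2.0, 5.4]), ('sslot', [-1.1, 0.1]), ('scrank', [1.8, 0.8]), ('scrank_handle', [0.6, -1.6]), ('slacquer_dish', [-0.2, 2.9]), ('theadstock', [2.7, -1.3]), ('tslot', [-0.8, -1.1]), ('tcrank', [1.5, -1.8]), ('tcrank_handle', [-1.5, 1.3]), ('tlacquer_dish', [-1.8, 0.8])]
{'t': 2.9, 'q': [0.3749, -0.3317, 1.9196, 0.0001, 1.5538, -1.0533], 'tool_pos': [0.3833, 0.2059, 0.2186], 'orientation': [-0.2238, -3.1335, -0.0], 'force': [0.557, 0.4622, -0.5024], 'opening': 0.0007}
units [-6.01 -3.63  0.62] yaw err deg -1.55 tz [-0.  0. -1.]
tcp in headstock mm [-285.1  183.9  218.6]
```

Emit:
apply_moves(steps=[-0.6, -0.35, 0.06, 0, 0, 0, 0, -0.6, -0.35, 0.06, 0, 0, 0, 0, -0.6, -0.35, 0.06, 0, 0, 0, 0, -0.6, -0.35, 0.06, 0, 0, 0, 0, -0.6, -0.35, 0.06, 0, 0, 0, 0, -0.6, -0.35, 0.06, 0, 0, 0, 0, -0.6, -0.35, 0.06, 0, 0, 0, 0, -0.6, -0.35, 0.06, 0, 0, 0, 0, -0.6, -0.35, 0.06, 0, 0, 0, 0, -0.6, -0.35, 0.06, 0, 0, 0, 0, 0, 0, 0, 0, 0, 0, 0])

```text
t: 3.82
tool_pos: [0.5484, 0.0736, 0.1999]
orientation: [-0.228, -3.133, 0.002]
force: [1.1, -0.6, -0.7]
opening: 0.0006
gripper_force: 0.0
```

```bash
python3 - <<'E'
from look import *
p=look(); look(p); delta([.6338,-.0224,-.16,1.18,0],[-.102,.08,.105])
snap('scene','s1.png',(160,120,480,360),2.4)
E
```

```text
cost 4.56 p [0.6329, -0.0227, -0.1819, 1.1712, 0.0]
[('sheadstock', [-2.7, 4.3]), ('sslot', [0.7, 0.7]), ('scrank', [1.2, 0.2]), ('scrank_handle', [1.2, -1.3]), ('slacquer_dish', [-0.4, 1.8]), ('theadstock', [1.5, -0.5]), ('tslot', [-0.7, -0.6]), ('tcrank', [0.6, -1.3]), ('tcrank_handle', [-1.2, 1.0]), ('tlacquer_dish', [-2.2, 0.9])]
cost 4.59 p [0.6353, -0.0189, -0.1857, 1.1364, 0.0]
[('sheadstock', [1.1, 2.4]), ('sslot', [-2.2, 1.6]), ('scrank', [1.0, -3.7]), ('scrank_handle', [-0.1, -1.2]), ('slacquer_dish', [0.2, 2.1]), ('theadstock', [-1.7, -0.2]), ('tcrank', [1.7, 0.2]), ('tcrank_handle', [-1.5, 0.9]), ('tlacquer_dish', [0.2, -1.6])]
{'t': 5.0167, 'q': [0.0442, 0.0095, 1.6476, -0.0, 1.4845, -1.3827], 'tool_pos': [0.5467, 0.0754, 0.2006], 'orientation': [-0.2259, -3.1334, 0.0], 'force': [-0.3638, 0.0328, -0.1072], 'opening': 0.0006}
units [ 0.02 -0.09  3.19] yaw err deg -0.92 tz [-0. -0. -1.]
tcp in headstock mm [-101.5   82.7  200.6]
```

View pics/s1.png

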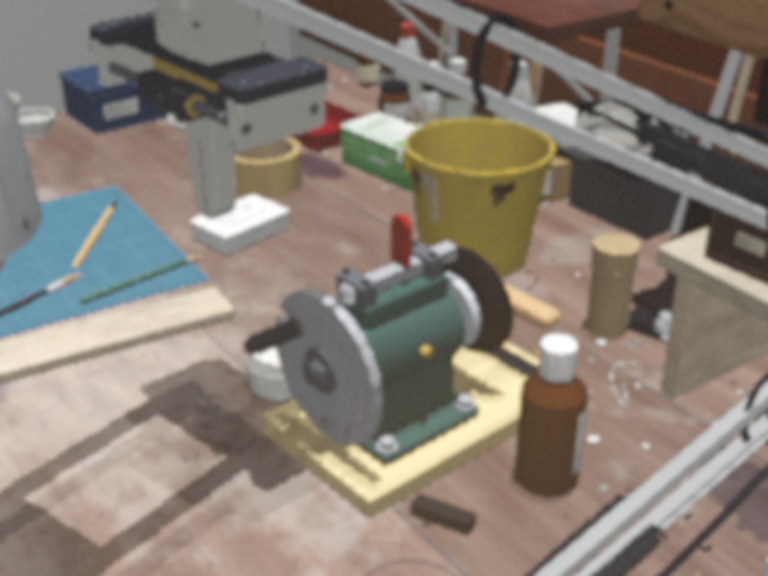

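The picture shows the handle at (275,335), the tab at (400,240) and the closed gripper clear on the far left side. I'll lower beside the handle and begin to push.

Emit:
apply_moves(steps=[0, 0, 0.65, 0, 0, 0.27, 0, 0, 0, 0.65, 0, 0, 0, 0, 0, 0, 0.65, 0, 0, 0, 0, 0, 0, 0.65, 0, 0, 0, 0, 0, 0, 0.6, 0, 0, 0, 0, 0, -0.2, 0, 0, 0, 0, 0, 0, -0.2, 0, 0, 0, 0, 0, 0, -0.2, 0, 0, 0, 0, 0, 0, -0.1, 0, 0, 0, 0, 0, 0, 0, 0, 0, 0, 0, 0])

```text
t: 5.9
tool_pos: [0.5442, 0.0537, 0.1063]
orientation: [0.272, 3.127, 0.0]
force: [0.2, -0.3, -0.4]
opening: -0.0002
gripper_force: 0.0
```

Emit:
apply_moves(steps=[0, -0.1, 0, 0, 0, 0, 0, 0, -0.1, 0, 0, 0, 0, 0, 0, -0.1, 0, 0, 0, 0, 0, 0, -0.1, 0, 0, 0, 0, 0, 0, 0, 0, 0, 0, 0, 0])

```text
t: 6.32
tool_pos: [0.5419, 0.0455, 0.1061]
orientation: [0.269, 3.128, 0.008]
force: [-0.8, 13.0, 6.6]
opening: 0.0005
gripper_force: 6.6
```

```bash
python3 - <<'E'
from look import *
P=[.634,-.0216,-.172,1.17,0]
delta(P,[-.102,.016,.105])
snap('scene','s2.png',(160,120,480,360),2.4)
E
```

```text
{'t': 6.3167, 'q': [-0.014, 0.0594, 1.7738, 0.0052, 1.3062, -1.4145], 'tool_pos': [0.5419, 0.0455, 0.1061], 'orientation': [0.269, 3.1282, 0.008], 'force': [-0.8316, 12.9953, 6.6141], 'opening': 0.0005}
units [-0.01 -1.15  0.03] yaw err deg -0.02 tz [ 0.002  0.005 -1.   ]
tcp in headstock mm [-102.2   50.4  106.1]
```

View pics/s2.png

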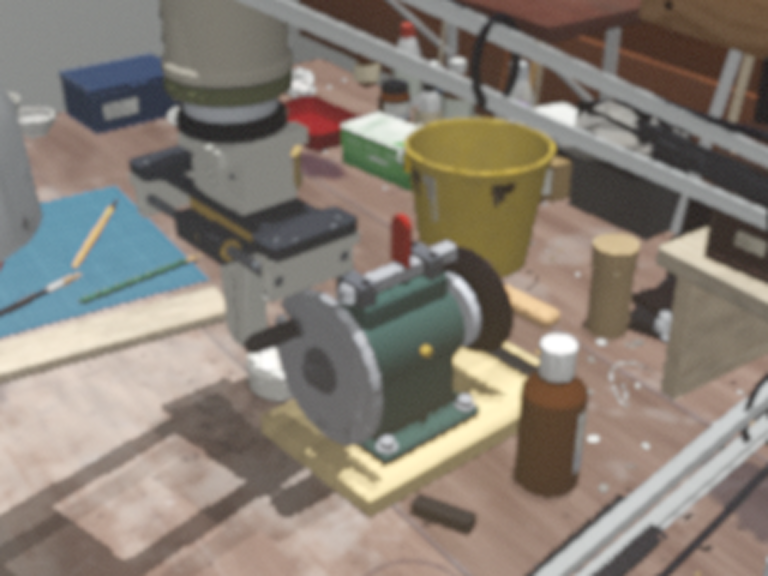

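The finger is on the handle at about (250,335), and the turn is stiff because friction is dragging the handle down. I'll back off, go lower, and push along a rising line so friction helps.

Emit:
apply_moves(steps=[0, 0.2, 0, 0, 0, 0, 0, 0, 0, 0.35, 0, 0, 0, 0, 0, 0, 0, 0, 0, 0, 0, 0, -0.15, 0, 0, 0, 0, 0, 0, -0.08, -0.08, 0, 0, 0, 0, 0, -0.08, -0.08, 0, 0, 0, 0, 0, -0.08, -0.08, 0, 0, 0, 0, 0, -0.08, -0.08, 0, 0, 0, 0, 0, -0.08, -0.06, 0, 0, 0, 0, 0, -0.08, -0.06, 0, 0, 0, 0, 0, 0, 0, 0, 0, 0, 0])

```text
t: 7.28
tool_pos: [0.5384, 0.0302, 0.1074]
orientation: [-0.27, -3.129, -0.001]
force: [-0.5, 4.0, 1.0]
opening: 0.0007
gripper_force: 1.8
```

```bash
python3 - <<'E'
from look import *
P=[.634,-.0216,-.172,.8,0]
delta(P,[-.102,.016,.118])
look(P);look(P)
E
```

```text
{'t': 7.2833, 'q': [-0.0396, 0.0494, 1.7817, 0.0008, 1.3114, -1.4384], 'tool_pos': [0.5384, 0.0302, 0.1074], 'orientation': [-0.2701, -3.129, -0.0012], 'force': [-0.488, 3.9857, 0.9833], 'opening': 0.0007}
units [-0.04 -0.62 -0.36] yaw err deg 0.01 tz [-0.001  0.001 -1.   ]
tcp in headstock mm [-103.1   34.7  107.4]
cost 1.02 p [0.6355, -0.0207, -0.1892, 0.7022, 0.0]
[('sheadstock', [0.2, 2.6]), ('sslot', [-0.3, 0.3]), ('scrank', [0.9, -1.2]), ('scrank_handle', [-0.3, -0.5]), ('slacquer_dish', [-0.5, -0.4])]
cost 1.79 p [0.6368, -0.0177, -0.1952, 0.6293, 0.0]
[('sheadstock', [-0.8, 1.4]), ('sslot', [0.3, 1.0]), ('scrank', [0.3, -1.8]), ('slacquer_dish', [-2.4, 0.1]), ('tlacquer_dish', [1.2, -1.5])]
```

Emit:
apply_moves(steps=[0, -0.1, -0.05, 0, 0, 0, 0, 0, -0.1, -0.05, 0, 0, 0, 0, 0, -0.1, -0.04, 0, 0, 0, 0, 0, -0.1, -0.04, 0, 0, 0, 0, 0, -0.1, -0.02, 0, 0, 0, 0, 0, -0.05, 0, 0, 0, 0, 0, 0, 0, 0, 0, 0, 0, 0])

```text
t: 9.07
tool_pos: [0.5362, 0.0133, 0.1137]
orientation: [0.271, 3.129, -0.001]
force: [-0.6, 0.0, 0.4]
opening: 0.0006
gripper_force: 0.3
```

```bash
python3 - <<'E'
from look import *
P=[.635,-.0205,-.178,.2,0]
delta(P,[-.102,.016,.118])
for i in range(4): look(P)
snap('scene','s3.png',(250,200,410,320),5)
E
```

```text
{'t': 9.0667, 'q': [-0.0705, 0.0338, 1.7855, -0.0006, 1.3217, -1.4685], 'tool_pos': [0.5362, 0.0133, 0.1137], 'orientation': [0.2709, 3.1293, -0.0008], 'force': [-0.5645, 0.0217, 0.3616], 'opening': 0.0006}
units [-0.04  0.01 -0.14] yaw err deg -0.3 tz [ 0.001 -0.001 -1.   ]
tcp in headstock mm [-103.2   15.7  113.7]
cost 3.43 p [0.6362, -0.0186, -0.283, -0.0886, 0.0]
[('sheadstock', [-1.0, 2.1]), ('sslot', [1.0, 2.6]), ('scrank', [0.7, -3.3]), ('scrank_handle', [-0.9, -0.9]), ('slacquer_dish', [-1.7, 1.4]), ('tlacquer_dish', [0.6, -1.8])]
cost 1.76 p [0.6423, -0.0112, -0.3517, -0.2913, 0.0]
[('sheadstock', [-2.8, -0.0]), ('sslot', [0.9, -1.2]), ('scrank', [1.3, 1.0]), ('scrank_handle', [-1.7, -0.3]), ('slacquer_dish', [1.0, 0.4])]
cost 3.68 p [0.6443, -0.01, -0.3394, -0.3642, 0.0]
[('sheadstock', [-2.3, 1.4]), ('sslot', [3.9, -1.2]), ('scrank', [-0.9, 1.2]), ('scrank_handle', [-0.5, -0.5]), ('slacquer_dish', [-1.4, -0.2]), ('tlacquer_dish', [2.2, -2.3])]
cost 29.75 p [0.6356, -0.0136, -0.2945, -0.3355, 0.0]
[('sheadstock', [-3.8, 1.4]), ('sslot', [2.3, 0.2]), ('scrank', [0.3, 3.5]), ('scrank_handle', [0.2, 0.6]), ('slacquer_dish', [-0.6, 2.3]), ('tslot', [-51.4, -4.4]), ('tlacquer_dish', [0.6, -0.3])]
```

View pics/s3.png

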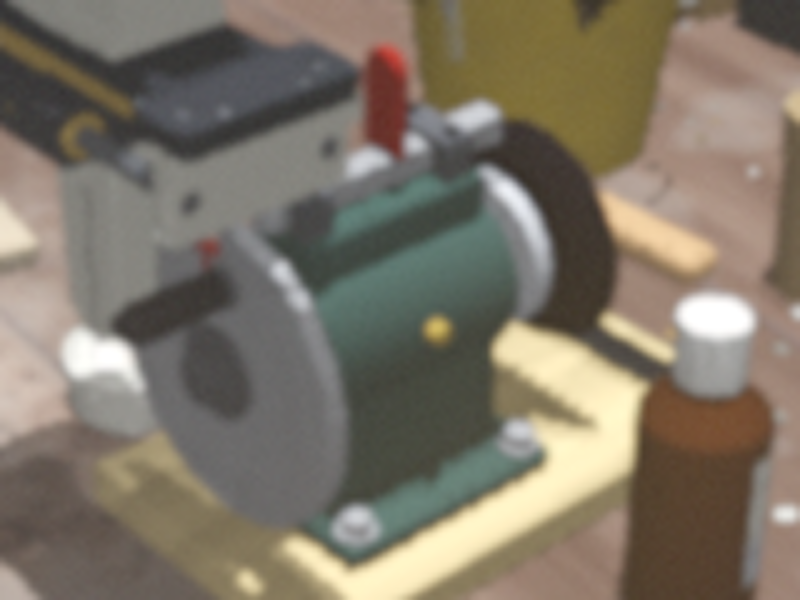

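The crop shows the handle near upright, its tip at scene pixel (276,265), and the red mark at (292,250). The gripper hides the slot, so I'll back off sideways to measure the angle from both cameras.

Emit:
apply_moves(steps=[0, 0.3, 0, 0, 0, 0, 0, 0, 0.6, 0, 0, 0, 0, 0, 0, 0.6, 0, 0, 0, 0, 0, 0, 0.7, 0, 0, 0, 0, 0, 0, 0.6, -0.3, 0, 0, 0, 0, 0, 0, 0, 0, 0, 0, 0])

```text
t: 12.02
tool_pos: [0.5513, 0.1002, 0.1238]
orientation: [0.266, 3.128, 0.003]
force: [1.1, 0.8, 0.2]
opening: 0.0006
gripper_force: 0.0
```

```bash
python3 - <<'E'
from look import *
import cv2
st()
ps=np.array([look([.635,-.0205,-.178,.0,0]) for i in range(5)])
print(np.round(np.median(ps,0),4), np.round(ps.mean(0),4))
a=snap('scene')[200:320,250:410,::-1]; b=snap('top')[160:310,220:420,::-1]
r=lambda i:cv2.resize(i,(400,300),interpolation=cv2.INTER_CUBIC)
cv2.imwrite('pics/s4.png',np.hstack([r(a),r(b)]))
E
```

```text
{'t': 12.0167, 'q': [0.0874, 0.0865, 1.7114, 0.0014, 1.3416, -1.3138], 'tool_pos': [0.5513, 0.1002, 0.1238], 'orientation': [0.2665, 3.1284, 0.0026], 'force': [1.098, 0.8425, 0.2114], 'opening': 0.0006}
cost 3.2 p [0.635, -0.0189, -0.2164, -0.0194, 0.0]
[('sheadstock', [-1.6, 1.9]), ('sslot', [-0.8, 3.1]), ('scrank', [0.7, -2.1]), ('scrank_handle', [-0.1, 1.0]), ('slacquer_dish', [0.2, 2.2]), ('tslot', [0.2, -0.2]), ('tcrank', [0.8, -1.1]), ('tcrank_handle', [-1.2, -0.3]), ('tlacquer_dish', [-0.3, -0.9])]
cost 36.55 p [0.6354, -0.0212, -0.1698, 0.0768, 0.0]
[('sheadstock', [1.2, 1.1]), ('sslot', [-0.7, -1.2]), ('scrank', [1.4, -1.7]), ('scrank_handle', [-0.0, 0.6]), ('slacquer_dish', [-4.6, 1.3]), ('theadstock', [0.5, -2.9]), ('tslot', [1.9, -0.9]), ('tcrank', [-55.8, 12.6]), ('tcrank_handle', [0.7, -0.6]), ('tlacquer_dish', [-0.3, 0.9])]
cost 3.69 p [0.6354, -0.0181, -0.2293, -0.0681, 0.0]
[('sheadstock', [-0.7, 2.3]), ('sslot', [1.8, 3.8]), ('scrank', [0.9, 0.7]), ('scrank_handle', [0.9, -1.0]), ('slacquer_dish', [-0.5, -0.5]), ('theadstock', [0.3, -0.5]), ('tslot', [-1.2, -0.0]), ('tcrank', [-0.1, -0.7]), ('tcrank_handle', [-2.8, 0.8]), ('tlacquer_dish', [0.2, 0.9])]
cost 6.28 p [0.6357, -0.0217, -0.2088, 0.0234, 0.0]
[('sheadstock', [0.8, 5.4]), ('sslot', [-0.3, -0.9]), ('scrank', [0.3, -0.4]), ('scrank_handle', [-0.4, -2.5]), ('slacquer_dish', [-0.6, 2.7]), ('theadstock', [-2.6, 1.5]), ('tslot', [2.7, -0.7]), ('tcrank', [1.1, -1.3]), ('tcrank_handle', [-1.7, 2.0]), ('tlacquer_dish', [0.1, -1.3])]
cost 4.51 p [0.6356, -0.0194, -0.2165, -0.0215, 0.0]
[('sheadstock', [0.7, 1.6]), ('sslot', [-1.2, -0.6]), ('scrank', [-0.3, -1.6]), ('scrank_handle', [-2.2, 0.1]), ('slacquer_dish', [-2.1, 1.5]), ('theadstock', [-1.8, -1.6]), ('tslot', [1.5, 0.1]), ('tcrank', [0.9, -3.4]), ('tcrank_handle', [1.3, -0.7]), ('tlacquer_dish', [0.6, 1.1])]
[ 0.6354 -0.0194 -0.2164 -0.0194  0.    ] [ 0.6354 -0.0198 -0.2082 -0.0018  0.    ]
```

View pics/s4.png

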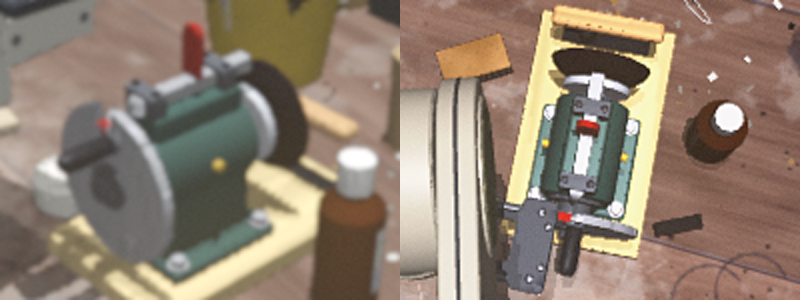

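The left half (scene) shows the slot and red mark near the top of the disc. The right half (top) shows the mark at about (282,267) full-frame, with the tab at (314,223). Next I'll fix the yaw from the board corners and get the angle from the red mark.

```bash
cat > ang.py <<'E'
from look import *
HB=dict(bl=((292.5,166),[.15,.07,.018]),br=((357.5,177.5),[.15,-.07,.018]),fr=((339,289),[-.085,-.07,.018]))
def pose():
    f=lambda p:np.concatenate([proj('top',model([*p,0,0])[0](np.array(X)))[0]-uv for uv,X in HB.values()])
    r=least_squares(f,[.635,-.02,-.17]); return r.x,r.fun
def reds(c,box):
    im=snap(c); l,t,r,b=box; s=im[t:b,l:r].astype(int)
    m=((s[...,0]>110)&(s[...,0]>1.7*s[...,1])&(s[...,0]>1.7*s[...,2])).astype(np.uint8)
    n,_,S,C=cv2.connectedComponentsWithStats(m)
    return [(np.round(C[i]+[l,t],1).tolist(),int(S[i,4])) for i in range(1,n) if S[i,4]>2]
E
python3 - <<'E'
from ang import *
x,f=pose(); print('pose',np.round(x,4),np.round(f,1))
print('scene',reds('scene',(270,190,360,280))); print('top',reds('top',(260,190,345,300)))
for yaw in(-.17,-.2):
  for th in(-.1,0,.1):
    W,_=model([.635,-.0205,yaw,th,0])
    M=W([-.072,.042*np.sin(th),.092+.042*np.cos(th)])
    print(yaw,th,'mark',np.round([proj('scene',M)[0],proj('top',M)[0]],1).tolist())
  print('tab0',np.round([proj(c,W([.008,0,.181]))[0] for c in('scene','top')],1).tolist())
  s=[];
delta([.635,-.0205,-.18,0,0],[-.102,.016,.118])
E
```

```text
pose [ 0.6305 -0.0236 -0.1633] [-0.9 -0.7  0.7 -0.2  0.1  0.8]
scene [([328.2, 213.1], 38), ([329.2, 225.5], 11), ([290.7, 249.0], 7)]
top [([313.9, 221.8], 34), ([301.8, 267.9], 29)]
-0.17 -0.1 mark [[293.6, 255.7], [306.2, 270.2]]
-0.17 0 mark [[292.1, 254.6], [303.9, 269.7]]
-0.17 0.1 mark [[290.6, 253.8], [301.5, 269.3]]
tab0 [[326.7, 217.4], [312.7, 220.8]]
-0.2 -0.1 mark [[292.8, 255.2], [305.0, 270.0]]
-0.2 0 mark [[291.4, 254.2], [302.7, 269.5]]
-0.2 0.1 mark [[290.0, 253.3], [300.4, 269.0]]
tab0 [[326.8, 217.4], [312.8, 220.8]]
{'t': 15.2167, 'q': [0.0822, 0.086, 1.7146, 0.0, 1.3409, -1.3165], 'tool_pos': [0.5505, 0.0967, 0.1223], 'orientation': [0.27, 3.1299, 0.0], 'force': [0.4002, -0.3251, -1.0448], 'opening': 0.0005}
units [-0.05 -2.81  0.14] yaw err deg -0.45 tz [ 0.  0. -1.]
tcp in headstock mm [-104.2  100.2  122.3]
```

```bash
python3 - <<'E'
from h import *
a=snap('top','t5.png',(280,205,340,295),6.6); 
E
```

```text
(no output)
```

View pics/t5.png

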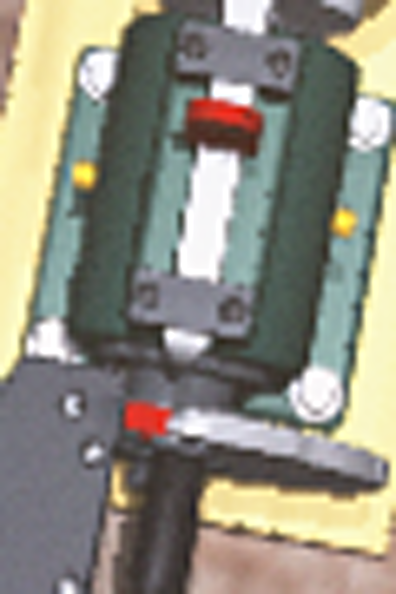

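This crop shows the bar's centre line running through (217,160) and (187,345), which extends to x≈175 at the disc. The red mark is at (147,420) and the handle root at about (180,465). The slot is therefore still about +0.16 rad out, and needs about 6 mm more at the handle.

Emit:
apply_moves(steps=[0, -0.6, 0.1, 0, 0, 0, 0, 0, -0.6, 0.1, 0, 0, 0, 0, 0, -0.6, 0.08, 0, 0, 0, 0, 0, -0.5, 0, 0, 0, 0, 0, 0, -0.3, 0, 0, 0, 0, 0, 0, -0.1, 0, 0, 0, 0, 0, 0, -0.1, 0, 0, 0, 0, 0, 0, -0.1, 0, 0, 0, 0, 0, 0, -0.1, 0, 0, 0, 0, 0, 0, 0, 0, 0, 0, 0, 0])

```text
t: 16.1
tool_pos: [0.5353, 0.0084, 0.1142]
orientation: [0.269, 3.129, 0.0]
force: [0.3, 2.1, 1.2]
opening: 0.0002
gripper_force: 0.8
```

Emit:
apply_moves(steps=[0, 0.3, 0, 0, 0, 0, 0, 0, 0.6, 0, 0, 0, 0, 0, 0, 0.7, 0, 0, 0, 0, 0, 0, 0.8, 0, 0, 0, 0, 0, 0, 0.8, -0.3, 0, 0, 0, 0, 0, 0, 0, 0, 0, 0, 0])

```text
t: 16.6
tool_pos: [0.5524, 0.1069, 0.1242]
orientation: [0.266, 3.129, 0.002]
force: [0.8, 0.6, 0.3]
opening: 0.0004
gripper_force: 0.0
```

```bash
python3 - <<'E'
from ang import *
st(); print(reds('top',(260,190,345,300)))
snap('top','t6.png',(280,205,340,295),6.6); 
E
```

```text
{'t': 16.6, 'q': [0.0992, 0.092, 1.7046, 0.0013, 1.343, -1.3024], 'tool_pos': [0.5524, 0.1069, 0.1242], 'orientation': [0.2657, 3.1286, 0.0025], 'force': [0.7771, 0.6211, 0.3399], 'opening': 0.0004}
[([313.7, 221.8], 35), ([305.0, 268.6], 39)]
```

View pics/t6.png

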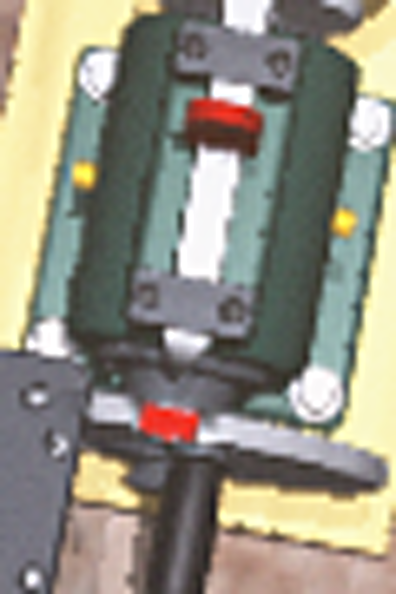

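The mark now sits at x=168 against the bar line at about 174, so roughly 0.04 rad remains. I'll nudge it just over 1 mm more, then back off and rise above the tab.

Emit:
apply_moves(steps=[0, -0.7, 0.1, 0, 0, 0, 0, 0, -0.7, 0.1, 0, 0, 0, 0, 0, -0.7, 0.1, 0, 0, 0, 0, 0, -0.5, 0, 0, 0, 0, 0, 0, -0.25, 0, 0, 0, 0, 0, 0, -0.1, 0, 0, 0, 0, 0, 0, -0.1, 0, 0, 0, 0, 0, 0, -0.1, 0, 0, 0, 0, 0, 0, -0.1, 0, 0, 0, 0, 0, 0, 0, 0, 0, 0, 0, 0])

```text
t: 17.53
tool_pos: [0.5349, 0.0068, 0.114]
orientation: [0.269, 3.13, 0.0]
force: [0.4, 0.5, -0.1]
opening: 0.001
gripper_force: 0.1
```

Emit:
apply_moves(steps=[0, 0.4, 0, 0, 0, 0, 0, 0, 0.4, -0.5, 0, 0, 0, 0, 0, 0, -0.8, 0, 0, 0, 0, 0, 0, -0.9, 0, 0, 0, 0, 0, 0, -0.9, 0, 0, 0, 0, 0, 0, -0.9, 0, 0, 0, 0, 0, 0, -0.2, 0, 0, 0, 0, 0, 0, 0, 0, 0, 0, 0])

```text
t: 18.2
tool_pos: [0.5406, 0.0311, 0.2429]
orientation: [0.268, 3.125, 0.001]
force: [-0.0, -0.4, 0.0]
opening: 0.0005
gripper_force: 0.0
```

```bash
python3 - <<'E'
from ang import *
P=[.635,-.0205,-.178,0,0]
print('scene',reds('scene',(270,190,360,280)))
for b in(0,.005,.036): print(b,np.round([proj('scene',model(P)[0]([.008-b,0,z]))[0] for z in(.177,.196)],1).tolist())
delta(P,[.036,0,.24])
E
```

```text
scene [([328.4, 216.3], 54), ([294.7, 250.3], 3)]
0 [[326.7, 219.3], [326.8, 209.8]]
0.005 [[324.6, 220.2], [324.7, 210.6]]
0.036 [[311.2, 225.3], [311.1, 215.6]]
{'t': 18.25, 'q': [-0.0375, -0.0415, 1.6254, 0.0, 1.5557, -1.4368], 'tool_pos': [0.5395, 0.031, 0.2406], 'orientation': [0.2688, 3.1281, 0.0002], 'force': [-0.5572, -0.1151, -0.8025], 'opening': 0.0004}
units [-4.63 -1.16  0.03] yaw err deg -0.38 tz [ 0.002 -0.    -1.   ]
tcp in headstock mm [-103.1   33.8  240.6]
```

Emit:
apply_moves(steps=[-0.7, -0.16, 0, 0, 0, 0, 0, -0.7, -0.16, 0, 0, 0, 0, 0, -0.7, -0.16, 0, 0, 0, 0, 0, -0.7, -0.16, 0, 0, 0, 0, 0, -0.7, -0.16, 0, 0, 0, 0, 0, -0.7, -0.16, 0, 0, 0, 0, 0, -0.65, -0.16, 0, 0, 0, 0, 0, 0, 0, 0.6, 0, 0, 0, 0, 0, 0, 0.6, 0, 0, 0, 0, 0, 0, 0.6, 0, 0, 0, 0, 0, 0, 0.5, 0, 0, 0, 0, 0, 0, 0, 0, 0, 0, 0])

```text
t: 19.25
tool_pos: [0.6728, -0.027, 0.1633]
orientation: [-0.269, -3.119, -0.001]
force: [-0.9, -0.0, -1.4]
opening: 0.0007
gripper_force: 0.0
```

```bash
python3 - <<'E'
from ang import *
delta([.635,-.0205,-.178,0,0],[-.0175,0,.17])
snap('scene','s7.png',(250,160,410,280),5)
E
```

```text
{'t': 19.25, 'q': [-0.1162, 0.3661, 1.3147, 0.0, 1.4713, -1.5149], 'tool_pos': [0.6728, -0.027, 0.1633], 'orientation': [-0.2691, -3.1194, -0.0006], 'force': [-0.8804, -0.0222, -1.372], 'opening': 0.0007}
units [ 1.87  0.   -0.2 ] yaw err deg -0.34 tz [-0.011  0.001 -1.   ]
tcp in headstock mm [ 38.4   0.3 163.3]
```

View pics/s7.png

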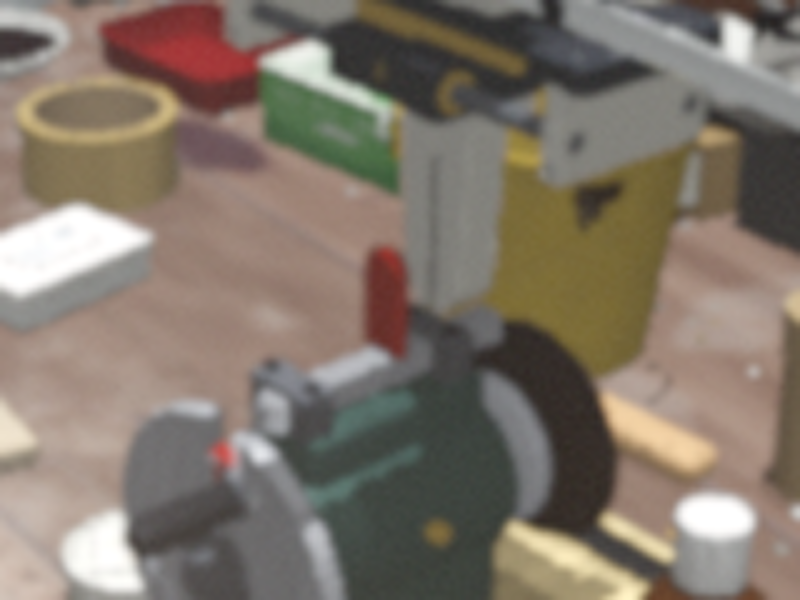

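The finger stands just behind the tab, its tip at (445,305) in the crop, and the slot shows as a notch in line with the bar. I'll raise 6 mm and push.

Emit:
apply_moves(steps=[0, 0, -0.2, 0, 0, 0, 0, 0.15, 0, 0, 0, 0, 0, 0, 0.15, 0, 0, 0, 0, 0, 0, 0.1, 0, 0, 0, 0, 0, 0, 0.1, 0, 0, 0, 0, 0, 0, 0.1, 0, 0, 0, 0, 0, 0, 0.1, 0, 0, 0, 0, 0, 0, 0.1, 0, 0, 0, 0, 0, 0, 0.1, 0, 0, 0, 0, 0, 0])

```text
t: 20.05
tool_pos: [0.65, -0.0232, 0.1771]
orientation: [0.27, 3.129, -0.0]
force: [2.3, -0.4, -1.3]
opening: 0.001
gripper_force: 1.4
```

Emit:
apply_moves(steps=[0.1, 0, 0, 0, 0, 0, 0, 0.1, 0, 0, 0, 0, 0, 0, 0.1, 0, 0, 0, 0, 0, 0])

```text
t: 20.3
tool_pos: [0.641, -0.0217, 0.1771]
orientation: [0.27, 3.129, -0.0]
force: [1.8, -1.3, 0.2]
opening: 0.0007
gripper_force: 1.4
```

Emit:
apply_moves(steps=[0.1, 0, 0, 0, 0, 0, 0, 0.1, 0, 0, 0, 0, 0, 0, 0.1, 0, 0, 0, 0, 0, 0, 0.1, 0, 0, 0, 0, 0, 0])

```text
t: 20.63
tool_pos: [0.6291, -0.0197, 0.1771]
orientation: [0.27, 3.129, -0.0]
force: [3.5, -1.3, 0.4]
opening: 0.0007
gripper_force: 1.8
```

Emit:
apply_moves(steps=[0.1, 0, 0, 0, 0, 0, 0, 0.1, 0, 0, 0, 0, 0, 0, 0.05, 0, 0, 0, 0, 0, 0])

```text
t: 20.88
tool_pos: [0.6215, -0.0184, 0.1771]
orientation: [0.27, 3.13, -0.0]
force: [2.9, -2.6, -0.3]
opening: 0.0002
gripper_force: 1.8
```

Emit:
apply_moves(steps=[0.06, 0, 0, 0, 0, 0, 0, 0.06, 0, 0, 0, 0, 0, 0, 0, 0, 0, 0, 0, 0, 0])

```text
t: 21.13
tool_pos: [0.619, -0.018, 0.1771]
orientation: [0.27, 3.127, -0.001]
force: [7.2, -2.9, -2.2]
opening: 0.0001
gripper_force: 4.1
```

Emit:
apply_moves(steps=[0.05, 0, 0, 0, 0, 0, 0, 0, 0, 0, 0, 0, 0, 0])

```text
t: 21.3
tool_pos: [0.6189, -0.018, 0.1772]
orientation: [0.27, 3.125, -0.001]
force: [15.8, -3.4, -5.3]
opening: 0.0003
gripper_force: 7.6
```

```bash
python3 - <<'E'
from h import *
st(); snap('scene','s8.png',(250,160,410,280),5)
E
```

```text
{'t': 21.3, 'q': [-0.1116, 0.1977, 1.4893, -0.0003, 1.4493, -1.51], 'tool_pos': [0.6189, -0.018, 0.1772], 'orientation': [0.27, 3.1246, -0.0007], 'force': [15.7771, -3.3597, -5.2737], 'opening': 0.0003}
```

View pics/s8.png

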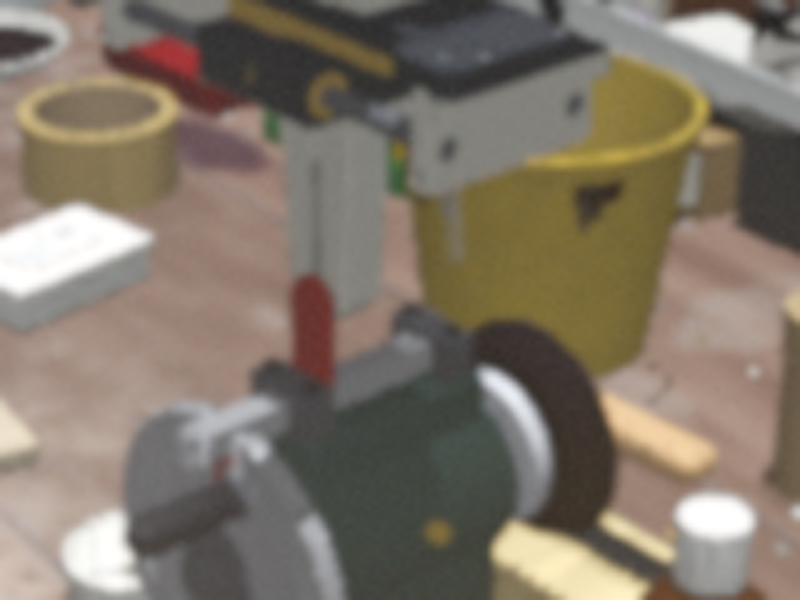

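The bar now runs through the slot at about (230,420), and the tab is hard up against the front guide at (310,380). It met a firm stop. I'll back straight off and rise clear.

Emit:
apply_moves(steps=[-0.15, 0, 0, 0, 0, 0, 0, -0.4, 0, 0, 0, 0, 0, 0, 0, 0, -0.6, 0, 0, 0, 0, 0, 0, -0.9, 0, 0, 0, 0, 0, 0, -0.6, 0, 0, 0, 0, 0, 0, 0, 0, 0, 0, 0, 0, 0, 0, 0, 0, 0, 0])

```text
t: 21.93
tool_pos: [0.6332, -0.02, 0.2409]
orientation: [0.27, 3.129, 0.001]
force: [-0.2, -0.0, -0.5]
opening: 0.001
gripper_force: 0.0
```

```bash
python3 - <<'E'
from h import *
st(); snap('scene','s9.png',(250,160,410,280),5)
E
```

```text
{'t': 21.9333, 'q': [-0.1127, 0.2117, 1.3574, 0.0004, 1.5714, -1.5115], 'tool_pos': [0.6332, -0.02, 0.2409], 'orientation': [0.2697, 3.1289, 0.0006], 'force': [-0.2409, -0.0273, -0.4837], 'opening': 0.001}
```

View pics/s9.png

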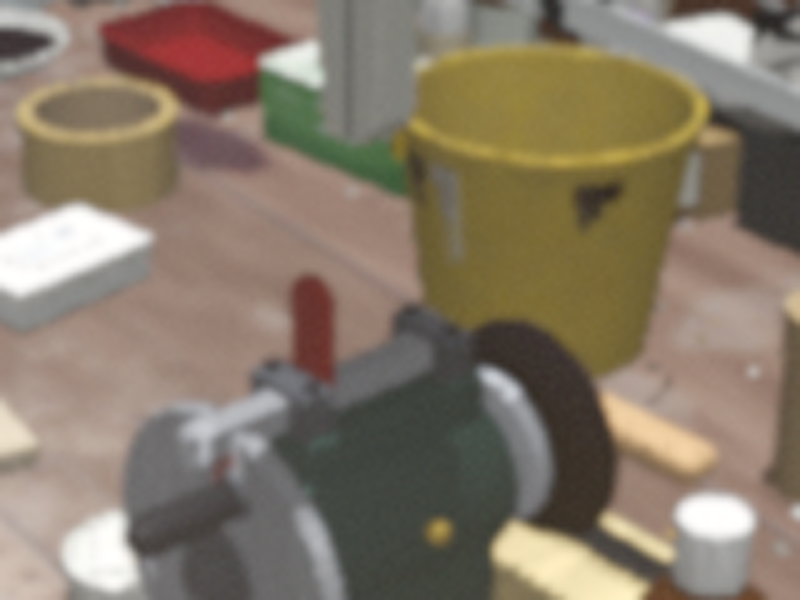

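The tab is still against the front guide at (312,375), the bar is through the slot, and the gripper is clear above.

```bash
python3 -c "
from plant import robot
print(robot.close_job())"
```

```text
the job is handed in; nothing more can be done
None
```

The spindle is locked: the slot is at the top, the bar is all the way through it with the red tab against the front guide, and the job was handed in at about 22 s with the gripper clear of everything.

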